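# Cover the two bowls and close the lid vents

### The job

Put the lids on the two teal bowls: take each white lid by its knob from its sloping rest and set it gently on the bowl of its size, so that it sits level with its plug inside the rim. When both bowls are covered, press the steam-vent flap of each lid shut. Leave the bowls standing where they are and do not disturb the other things on the worktop.

Things in the scene. Friction and masses are not known exactly. Their poses are not given: they have to be found in the camera images.
- bowl_large: dark teal round bowl, open, loose, 150 mm outside diameter at the rim, 76 mm high, foot 83 mm in diameter, rim about 4 mm thick. Origin: centre of its foot, on the worktop; z up. 0.26 kg
- bowl_small: teal round bowl, open, loose, 120 mm outside diameter at the rim, 53 mm high, foot 72 mm in diameter, rim about 4 mm thick. Origin: centre of its foot, on the worktop; z up. 0.15 kg
- lid_large: white plastic lid, 158 mm across, 0.11 kg. Origin: centre of its plug's underside, z out through the knob. z 0-7 mm: grey conical plug, radius 60 at the bottom, 64 at the top; 7-12: plate; 12-40: grey knob on the axis, a bar 16 mm thick (x), 34 long (y). Vent flap at +y. Starts on its rest, z leaning 25 deg to its front, +x up the slope. Seated: z up, origin 69 mm above the bowl's, 4 mm play
- lid_small: white plastic lid, 128 mm across, 0.09 kg. Origin: centre of its plug's underside, z out through the knob. z 0-7 mm: grey conical plug, radius 46 at the bottom, 50 at the top; 7-12: plate; 12-40: grey knob on the axis, a bar 16 mm thick (x), 34 long (y). Vent flap at +y. Starts on its rest, z leaning 25 deg to its front, +x up the slope. Seated: z up, origin 46 mm above the bowl's, 4 mm play
- vent_large (a joint): angle of the large lid's vent flap: 0 shut flat on the lid, about 0.55 at the start, 0.8 stop. Flap 28 x 20 x 4 mm; hinge on the knob side, 24 mm from the lid's axis along its +y, 14.5 mm above its origin, parallel to its x: it folds down outwards. Stiff: stays where left. 1 to 3 N straight down, 38 to 44 mm from the lid's axis, shuts it and it stays shut
- vent_small (a joint): angle of the small lid's vent flap: 0 shut flat on the lid, about 0.55 at the start, 0.8 stop. Flap 28 x 20 x 4 mm; hinge on the knob side, 24 mm from the lid's axis along its +y, 14.5 mm above its origin, parallel to its x: it folds down outwards. Stiff: stays where left. 1 to 3 N straight down, 38 to 44 mm from the lid's axis, shuts it and it stays shut
- vent_large_pad (a point): middle of the upper face of the large lid's vent flap, 14 mm from its hinge
- vent_small_pad (a point): middle of the upper face of the small lid's vent flap, 14 mm from its hinge
- rest_large: wooden lid rest, fixed: a board 112 x 100 mm that slopes up 25 degrees to the rest's +x, two steel pegs at its foot hold the lid's edge. Origin: on the worktop under its middle, z up, front at -x. Carries the large lid, its origin about 15 mm along the rest's x, 0 along y, 55 mm up; top edge of the lid 99 mm up
- rest_small: wooden lid rest, fixed: a board 112 x 100 mm that slopes up 25 degrees to the rest's +x, two steel pegs at its foot hold the lid's edge. Origin: on the worktop under its middle, z up, front at -x. Carries the small lid, its origin about 0 mm along the rest's x, 0 along y, 48 mm up; top edge of the lid 86 mm up
- jam_jar: bystander: jam jar with a white cap, 65 mm wide, 94 high. Origin: centre of its underside
- pepper_mill: bystander: salt or pepper shaker with a grey dome top, 44 mm wide, 90 high. Origin: centre of its underside
- spice_jar: bystander: spice jar with a dark cap, 44 mm wide, 105 high. Origin: centre of its underside
- mandarin: bystander: mandarin, 60 mm wide, 50 high. Origin: centre of its underside
- cup: bystander: white cup with one handle, 95 x 124 mm, 57 high, open (it stays uncovered). Origin: centre of its underside (the cup's lies between bowl and handle)
- sauce_bottle: bystander: sauce bottle, 59 mm wide, 203 high. Origin: centre of its underside

How it is judged:
On the way:
1. both lids sit level on their bowls, both vents still open (horizontal distance between lid_large and bowl_large below 0.008 m and z of lid_large in the frame of bowl_large between 0.065 and 0.073 m and angle between each of lid_large, bowl_large, lid_small, bowl_small's own z axis and vertical below 0.05 rad and horizontal distance between lid_small and bowl_small below 0.008 m and z of lid_small in the frame of bowl_small between 0.042 and 0.05 m and value of joint each of vent_large, vent_small above 0.3 rad), for 0.2 s.
At the end, for the whole second after the job is handed in: Each lid sits on the bowl of its size: centred within 8 mm, at its seated height within 4 mm, lid and bowl level within 0.05 rad; both vent flaps shut to below 0.15 rad; each bowl on the worktop within 40 mm of where it started; lids and bowls at rest (horizontal distance between lid_large and bowl_large below 0.008 m and z of lid_large in the frame of bowl_large between 0.065 and 0.073 m and angle between each of lid_large, bowl_large, lid_small, bowl_small's own z axis and vertical below 0.05 rad and horizontal distance between lid_small and bowl_small below 0.008 m and z of lid_small in the frame of bowl_small between 0.042 and 0.05 m and value of joint each of vent_large, vent_small below 0.15 rad and distance of each of bowl_large, bowl_small from where it was at the start of the episode below 0.04 m and height (world z) of each of bowl_large, bowl_small below 0.006 m and linear speed of each of lid_large, bowl_large, lid_small, bowl_small below 0.02 m/s); the robot touches nothing.
It fails at once if a bystander was moved by more than 30 mm (distance of any of jam_jar, pepper_mill, spice_jar, mandarin, cup, sauce_bottle from where it was at the start of the episode above 0.03 m).
It fails at once if a lid was let fall onto its bowl from 12 mm or more above its seat ((horizontal distance between lid_large and bowl_large below 0.08 m and z of lid_large in the frame of bowl_large above 0.081 m and linear speed of lid_large above 0.3 m/s and contact force between the fingers and lid_large below 0.05 N) or (horizontal distance between lid_small and bowl_small below 0.08 m and z of lid_small in the frame of bowl_small above 0.058 m and linear speed of lid_small above 0.3 m/s and contact force between the fingers and lid_small below 0.05 N)).
It fails at once if a lid was forced against its bowl (over 80 N) (contact force between lid_large and bowl_large above 80 N or contact force between lid_small and bowl_small above 80 N).
It also fails if it takes over 69 s, if anything falls off the work surface, if the arm or the gripper's body presses on something with over 40 N, if the wrist force passes 120 N, or if a joint passes its speed limit or range.

### The arm

A 7-joint arm with a two-finger parallel gripper is mounted at the origin on a cart in front of the work surface, level with it; the furniture and walls round the work are solid. World frame = base frame: x ahead of the robot, y to its left, z up, the work surface at z = 0. Lengths are in m, angles in rad, forces in N, time in s.
With the tool pointing down it reaches from about 0.4 to 0.875 m from the base axis. Payload 19.3 kg.
Tool frame: the origin (TCP) lies on the front face of the gripper's body, between the roots of the fingers; the fingertips stand 73 mm ahead of it and the grasp point (between the pads) lies 54 mm ahead of it (arm.tcp_to_grasp is the distance from the TCP to the grasp point, in m); z points along the fingers, y is the line along which they close (so a half turn about z gives the same grasp; the last joint's range is limited). The gripper opens to 85 mm and grips with 20 to 120 N. Pads are 22 mm wide; open, the fingers measure 114 mm over their backs; the gripper's body (76 mm by 85 mm) begins 54 mm behind the grasp point. The pads swing forward as they close: fully open they stand 13 mm farther back than shut.
Start: joints at [1.168, 0.521, -0.036, 1.599, 0.021, 1.021, -0.113], TCP at [0.204, -0.591, 0.304] pointing down, gripper open.
Joint ranges: [-2.91, 2.91], [-0.3, 2.13], [-1.5, 1.42], [0.17, 2.43], [-1.26, 4.41], [0.16, 1.93], [-2.52, 2.52]. Speed limits (rad/s): [1.89, 1.89, 2.39, 2.39, 3.01, 3.01, 3.01].

### API

Orientations are given as a unit quaternion [w, x, y, z].
In Python, from plant import arm, vision, workorder gives the robot as it stands.
- The arm moves only by the tool carry_out, never from a script. Its argument "targets" is a list that holds one entry, the list of rows, each a list of 7 numbers: the finger opening in mm, from 0 to 85.4, then the shift along the tool's x, y, z each as a share of 1 m, from -1 to 1, then the turn, a rotation vector about the tool's x, y, z each as a share of 90 degrees, from -1 to 1. In form: [[[fingers, x, y, z, wx, wy, wz], ...]]. A call has 1 to 20 rows; each row shifts and turns the commanded pose from where the row before left it, along the tool's axes as they then stand; what a row does not reach is not made up. A row lasts 1/10 s, in which the tool goes at most 50 mm and 8.59 degrees, less where a joint would pass 70% of its speed; a pose out of reach is approached as far as the arm can. A call with a number of a shift or a turn outside -1 to 1 is refused whole. A call with a gripper value outside its range is refused whole. The fingers move at their own pace and stop on an object; "squeeze" is the grip in N (left out, the last holds). Time passes only in rows, so rows that do not move let the fingers close. It gives the time, the measured TCP pose, the force, the opening and the grip force at its end, in the units of the state.
- arm.state(): the state, without advancing time (a new reading comes with each control period).
- vision.snapshot(name): name is "scene" or "top"; returns (picture, depth): 384x512x3 uint8, blue, green, red; 384x512 float32, m along the optical axis (not along the pixel's ray), 0 where there is no reading.
- vision.camera_info(name): a dict with "K" (3x3 intrinsics, pixels), "view" (4x4, takes a point from world to camera coordinates). Camera axes: x right, y down, z forward; pixel columns grow to the right and rows downward; lengths in m; the calibration is good to about 2 mm. A picture is of the moment at which its call begins. camera_info takes no time and is no camera call.
- workorder.close_job(): hands the job in; it is judged then, once.
The state is a dict: "time": time; "q": joint angles; "dq": joint speeds; "tau": joint torques, N m; "tcp_pos": TCP position; "tool_rot": TCP orientation; "force": force on the tool from outside, world axes, zero at the start; "ft_torque": the same for the moment, N m; "width": finger opening in m; "grasp_force": force on a finger pad.
Only numpy, scipy, OpenCV 4.12 (cv2) and the standard library are available. Lean on these libraries where they do the work, as an engineer would, in place of code of your own. Each camera call takes 0.05 s, during which the arm holds its last target. There are 200 camera calls.

## Working session

There is one attempt and no reset: what is moved stays moved. The work goes in short steps, Python scripts to look and compute and a tool call to move; the robot and the scene stay as the last step left them, time stands still between calls to the robot, and variables do not carry over. Pictures are saved under pics/ and viewed, at most 10 in all, crops included, and the job is handed in when it is done.

Besides the shell and the picture viewer there is one more tool, called after "Request:" as a command line: name --argument value ..., lists and objects as JSON in quotes. carry_out: Moves the arm, as the interface text tells. Its arguments: {"type":"object","properties":{"targets":{"type":"array","items":{"type":"array","items":{"type":"array","items":{"type":"number"}}}},"squeeze":{"type":"number"}},"required":["targets"]}

```bash
mkdir -p pics
cat > h.py <<'E'
import numpy as np, cv2
from plant import arm, vision, workorder
def snap(n):
    im,d=vision.snapshot(n); c=vision.camera_info(n)
    K=np.array(c["K"]);V=np.array(c["view"]);T=np.linalg.inv(V)
    v,u=np.mgrid[:384,:512]
    P=np.stack([(u-K[0,2])/K[0,0]*d,(v-K[1,2])/K[1,1]*d,d],-1)@T[:3,:3].T+T[:3,3]
    P[d==0]=np.nan
    return im,d,P,K,V
E
python3 - <<'E'
from h import *
for n in("scene","top"):
    im,d,P,K,V=snap(n); cv2.imwrite(f"pics/{n}0.png",im); np.savez(f"{n}0.npz",im=im,P=P,K=K,V=V)
    print(n,K[0,0],np.linalg.inv(V)[:3].round(3).tolist(),(d==0).mean())
print(arm.state(),arm.tcp_to_grasp)
E
```

```text
scene 433.9815132558633 [[0.86, -0.215, 0.463, -0.331], [-0.51, -0.324, 0.797, -1.444], [-0.021, -0.921, -0.388, 0.743]] 0.004094441731770833
top 389.0511869869674 [[-0.005, -0.988, 0.155, 0.238], [-1.0, 0.006, 0.006, -0.116], [-0.006, -0.155, -0.988, 1.446]] 0.004007975260416667
{'time': 0.1, 'q': array([ 1.16778803,  0.52194585, -0.03633078,  1.59995789,  0.0211971 ,
        1.021118  , -0.11281298]), 'dq': array([ 0.00026813, -0.00251141,  0.00217819, -0.00121781, -0.0014193 ,
        0.00027308,  0.00156484]), 'tau': array([ 3.33239259e-03, -9.28484631e+01,  1.98345423e+00, -3.70531976e+01,
        1.80609914e-02,  5.27699391e-03,  1.01672850e-05]), 'tcp_pos': array([ 0.20408313, -0.59048961,  0.30338608]), 'tool_rot': array([-5.07932080e-04,  9.86188472e-01,  1.65626158e-01, -1.20816869e-04]), 'force': array([ 0.55800612, -0.05496137,  0.6208705 ]), 'ft_torque': array([-0.0089207 , -0.02359338, -0.01321634]), 'grasp_force': 0.0, 'width': 0.08500655473572133} 0.0539
```

View pics/top0.png

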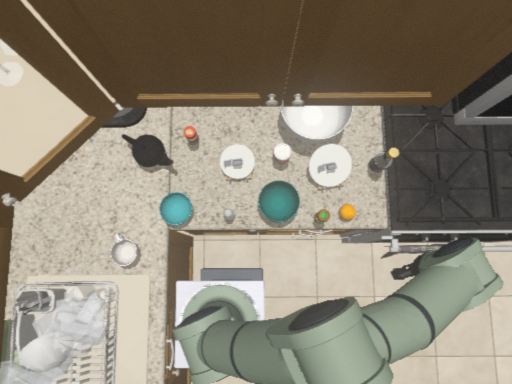

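View pics/scene0.png

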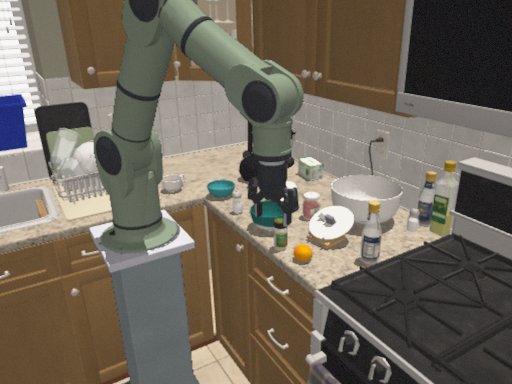

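Top view: lids at about (330,166) large and (238,162) small, bowls at (279,202) large and (176,209) small. Jam jar (282,153), shaker (229,215), spice jar (322,215), mandarin (348,212), bottle (380,162) and cup (124,252) are around them.

Run:
```python
from h import *
f=np.load("top0.npz");im,P=f["im"],f["P"]
hsv=cv2.cvtColor(im,cv2.COLOR_BGR2HSV)
teal=((hsv[...,0]>82)&(hsv[...,0]<105)&(hsv[...,1]>120)).astype(np.uint8)
for n,(u,v),h,r in(("bowl_large",(279,202),.076,.075),("bowl_small",(176,209),.053,.060)):
    m=np.zeros_like(teal);m[v-30:v+30,u-30:u+30]=teal[v-30:v+30,u-30:u+30]
    p=P[(m>0)&(abs(P[...,2]-h)<.006)]
    A=np.c_[2*p[:,:2],np.ones(len(p))];s=np.linalg.lstsq(A,(p[:,:2]**2).sum(1),rcond=None)[0]
    c=max(cv2.findContours(m,0,2)[0],key=cv2.contourArea);e=cv2.minEnclosingCircle(c);
    K,V=f["K"],f["V"];T=np.linalg.inv(V);ray=T[:3,:3]@np.linalg.solve(K,[*e[0],1]);q=T[:3,3]+ray*(h-T[2,3])/ray[2]
    print(n,len(p),s[:2].round(4),np.sqrt(s[2]+s[:2]@s[:2]).round(4),"contour",e,q.round(4))
for n,(u,v),R,z0 in(("lid_large",(330,166),.079,.055),("lid_small",(238,162),.064,.048)):
    sl=np.s_[v-30:v+30,u-30:u+30];p=P[sl].reshape(-1,3);b=im[sl].reshape(-1,3).astype(int);uv=np.mgrid[v-30:v+30,u-30:u+30].reshape(2,-1).T
    k=(b.min(1)>170)&(p[:,2]>.015)&(p[:,2]<.13)
    pp=p[k]
    for _ in range(6):
        c=pp.mean(0);nn=np.linalg.svd(pp-c)[2][2];nn*=np.sign(nn[2]);pp=p[k][abs((p[k]-c)@nn)<.004]
    res=(p-c)@nn
    on=abs(res)<.004
    q=p[on&k];m=np.zeros(teal.shape,np.uint8)
    t=uv[on&k];m[t[:,0],t[:,1]]=1
    cc=max(cv2.findContours(m,0,2)[0],key=cv2.contourArea);hull=cv2.convexHull(cc)[:,0]
    K,V=f["K"],f["V"];T=np.linalg.inv(V)
    ray=np.c_[hull,np.ones(len(hull))]@np.linalg.inv(K).T@T[:3,:3].T
    X=T[:3,3]+ray*(((c-T[:3,3])@nn)/(ray@nn))[:,None]
    up=np.array([0,0,1.])-nn[2]*nn;up/=np.linalg.norm(up);y=np.cross(nn,up)
    a=np.c_[(X-c)@up,(X-c)@y];S=np.linalg.lstsq(np.c_[2*a,np.ones(len(a))],(a**2).sum(1),rcond=None)[0]
    rad=np.sqrt(S[2]+S[:2]@S[:2]);ctr=c+S[0]*up+S[1]*y
    print(n,"normal",nn.round(3),"tilt",np.degrees(np.arccos(nn[2])).round(1),"x",up.round(3),"y",y.round(3),"R",rad.round(4),"plate ctr",ctr.round(4),"origin",(ctr-.012*nn).round(4))
    g=(res>.018)&(res<.034)&(np.linalg.norm(p-ctr,axis=1)<.06)
    h=p[g];loc=np.c_[(h-ctr)@up,(h-ctr)@y,(h-ctr)@nn]
    print(" high pts",len(h),loc.mean(0).round(4),loc.min(0).round(3),loc.max(0).round(3),"top h",np.percentile(loc[:,2],90).round(4))
    x=loc[loc[:,2]>.020];print(" top mean",x.mean(0).round(4),len(x))
    print(" origin at lid = top - 40mm:",(h[loc[:,2]>.022].mean(0)-.040*nn).round(4))
# coarse height map of cabinets and neighbours
for uv in[(330,166),(282,153),(238,162),(229,215),(322,215),(348,212),(380,162),(316,120),(190,133),(300,95),(230,95),(148,150),(124,252)]:
    print(uv,P[uv[1],uv[0]].round(3))
cv2.imwrite("pics/c0.png",cv2.resize(im[100:250,150:410],(780,450),interpolation=cv2.INTER_CUBIC))
```

```text
bowl_large 1 [ 0.0889 -0.062 ] 0.3578 contour ((277.54705810546875, 205.26470947265625), 9.393081665039062) [ 0.4139 -0.2092  0.076 ]
bowl_small 0 [0. 0.] 0.0 contour ((179.0, 210.5), 6.726912021636963) [0.3999 0.1448 0.053 ]
lid_large normal [-0.409 -0.065  0.91 ] tilt 24.5 x [0.899 0.144 0.415] y [-0.158  0.987  0.   ] R 0.078 plate ctr [ 0.5607 -0.4011  0.0661] origin [ 0.5657 -0.4004  0.0552]
 high pts 47 [0.001  0.0027 0.0273] [-0.008 -0.017  0.019] [0.008 0.048 0.034] top h 0.0322
 top mean [0.0007 0.0028 0.0277] 45
 origin at lid = top - 40mm: [ 0.5657 -0.3999  0.0559]
lid_small normal [-0.425 -0.036  0.905] tilt 25.2 x [0.901 0.077 0.426] y [-0.085  0.996  0.   ] R 0.0628 plate ctr [ 0.5792 -0.0633  0.0593] origin [ 0.5843 -0.0629  0.0484]
 high pts 41 [0.0005 0.0006 0.0265] [-0.008 -0.016  0.021] [0.008 0.017 0.033] top h 0.0293
 top mean [0.0005 0.0006 0.0265] 41
 origin at lid = top - 40mm: [ 0.5851 -0.0629  0.0483]
(330, 166) [ 0.55  -0.396  0.099]
(282, 153) [ 0.6   -0.227  0.093]
(238, 162) [ 0.57  -0.069  0.085]
(229, 215) [ 0.379 -0.037  0.084]
(322, 215) [ 0.375 -0.359  0.111]
(348, 212) [ 0.391 -0.464  0.052]
(380, 162) [ 0.558 -0.565  0.123]
(316, 120) [ 0.752 -0.367  0.012]
(190, 133) [0.672 0.102 0.108]
(300, 95) [ 0.627 -0.237  0.54 ]
(230, 95) [ 0.635 -0.064  0.524]
(148, 150) [0.61  0.249 0.11 ]
(124, 252) [0.253 0.351 0.01 ]
```

View pics/c0.png

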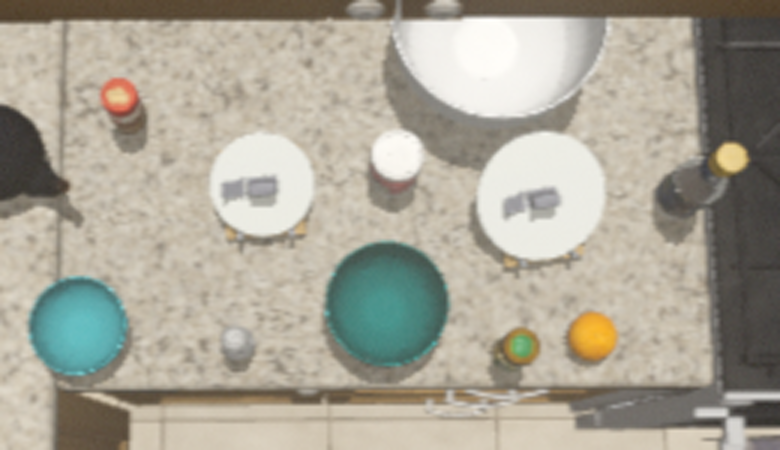

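```bash
cat >> h.py <<'E'
from scipy.spatial.transform import Rotation as Rot
def pose():
    s=arm.state();q=s["tool_rot"];return np.array(s["tcp_pos"]),Rot.from_quat([q[1],q[2],q[3],q[0]])
def Rm(z,y):
    z=np.array(z,float)/np.linalg.norm(z);y=np.array(y,float);y-=z*(y@z);y/=np.linalg.norm(y)
    return Rot.from_matrix(np.c_[np.cross(y,z),y,z])
def plan(p0,R0,R1,*pts):
    rv=(R0.inv()*R1).as_rotvec()/(np.pi/2);n=int(np.ceil(np.linalg.norm(rv)/.085))
    print("turn total",rv.round(4),"rows",n,"each",(rv/max(n,1)).round(4))
    for p in pts:
        d=R1.inv().apply(np.array(p)-p0);print("  shift tool total",d.round(4),"len",np.linalg.norm(d).round(3),"to",np.round(p,4));p0=np.array(p)
LL=dict(o=np.array([.5657,-.4002,.0555]),n=[-.416,-.066,.907],x=[.899,.144,.415])
LS=dict(o=np.array([.5847,-.0629,.0484]),n=[-.421,-.037,.906],x=[.901,.077,.426])
E
python3 - <<'E'
from h import *
f=np.load("top0.npz");im,P,K,V=f["im"],f["P"],f["K"],f["V"]
hsv=cv2.cvtColor(im,cv2.COLOR_BGR2HSV);print(hsv[202,279],hsv[209,176],hsv[190,279])
T=np.linalg.inv(V)
for n,(u,v),h,r in(("bowl_large",(279,202),.076,.075),("bowl_small",(176,209),.053,.060)):
    m=np.zeros((384,512),np.uint8);m[v-27:v+27,u-27:u+27]=((hsv[...,0]>75)&(hsv[...,0]<105)&(hsv[...,1]>90))[v-27:v+27,u-27:u+27]
    c=max(cv2.findContours(m,0,1)[0],key=cv2.contourArea);hu=cv2.convexHull(c)[:,0]
    ray=np.c_[hu,np.ones(len(hu))]@np.linalg.inv(K).T@T[:3,:3].T
    X=(T[:3,3]+ray*((h-T[2,3])/ray[:,2])[:,None])[:,:2]
    for _ in range(3):
        S=np.linalg.lstsq(np.c_[2*X,np.ones(len(X))],(X**2).sum(1),rcond=None)[0];R=np.sqrt(S[2]+S[:2]@S[:2]);e=np.linalg.norm(X-S[:2],axis=1)-R;X=X[abs(e)<.004]
    W=P[v-27:v+27,u-27:u+27].reshape(-1,3);W=W[abs(W[:,2]-h)<.004]
    S2=np.linalg.lstsq(np.c_[2*W[:,:2],np.ones(len(W))],(W[:,:2]**2).sum(1),rcond=None)[0]
    print(n,len(X),S[:2].round(4),R.round(4),"depth rim",len(W),S2[:2].round(4),np.sqrt(S2[2]+S2[:2]@S2[:2]).round(4))
p,R=pose();R1=Rm(-np.array(LL["n"]),LL["x"]);n=-R1.as_matrix()[:,2]
g=LL["o"]+n*.087
plan(p,R,R1,g+n*.10,g)
E
```

```text
[ 88 127 148] [ 91 124 192] [ 86 102 123]
bowl_large 20 [ 0.4168 -0.2116] 0.0611 depth rim 107 [ 0.4309 -0.212 ] 0.0732
bowl_small 21 [0.4053 0.1557] 0.0547 depth rim 77 [0.4093 0.1596] 0.0585
turn total [-0.2308  0.1923 -0.8743] rows 11 each [-0.021   0.0175 -0.0795]
  shift tool total [0.1309 0.2467 0.2008] len 0.344 to [ 0.4879 -0.4125  0.2251]
  shift tool total [0.  0.  0.1] len 0.1 to [ 0.5295 -0.4059  0.1344]
```

Request:
carry_out --targets '[[[50,0,0,0,-0.021,0.0175,-0.0795],[50,0,0,0,-0.021,0.0175,-0.0795],[50,0,0,0,-0.021,0.0175,-0.0795],[50,0,0,0,-0.021,0.0175,-0.0795],[50,0,0,0,-0.021,0.0175,-0.0795],[50,0,0,0,-0.021,0.0175,-0.0795],[50,0,0,0,-0.021,0.0175,-0.0795],[50,0,0,0,-0.021,0.0175,-0.0795],[50,0,0,0,-0.021,0.0175,-0.0795],[50,0,0,0,-0.021,0.0175,-0.0795],[50,0,0,0,-0.021,0.0175,-0.0795],[50,0,0,0,0,0,0]]]'

```text
time: 1.3
tcp_pos: [0.2029, -0.5911, 0.303]
tool_rot: [0.141, 0.633, 0.743, 0.165]
force: [-0.8, 0.4, 0.1]
width: 0.0501
grasp_force: 0.0
```

```bash
cat > p1.py <<'E'
from h import *
p,R=pose();R1=Rm(-np.array(LL["n"]),LL["x"]);n=-R1.as_matrix()[:,2]
g=LL["o"]+n*.087
print(arm.state()["q"].round(2));plan(p,R,R1,g+n*.10,g)
E
python3 p1.py
```

```text
[ 1.73  0.59 -0.61  1.63 -0.12  0.92  1.44]
turn total [ 0.0011 -0.0001  0.0005] rows 1 each [ 0.0011 -0.0001  0.0005]
  shift tool total [0.1314 0.248  0.201 ] len 0.345 to [ 0.4879 -0.4125  0.2251]
  shift tool total [0.  0.  0.1] len 0.1 to [ 0.5295 -0.4059  0.1344]
```

Request:
carry_out --targets '[[[50,0.011,0.0207,0.0168,0,0,0],[50,0.011,0.0207,0.0168,0,0,0],[50,0.011,0.0207,0.0168,0,0,0],[50,0.011,0.0207,0.0168,0,0,0],[50,0.011,0.0207,0.0168,0,0,0],[50,0.011,0.0207,0.0168,0,0,0],[50,0.011,0.0207,0.0168,0,0,0],[50,0.011,0.0207,0.0168,0,0,0],[50,0.011,0.0207,0.0168,0,0,0],[50,0.011,0.0207,0.0168,0,0,0],[50,0.011,0.0207,0.0168,0,0,0],[50,0.011,0.0207,0.0168,0,0,0],[50,0,0,0,0,0,0],[50,0,0,0,0,0,0]]]'

```text
time: 2.7
tcp_pos: [0.49, -0.4107, 0.2256]
tool_rot: [0.14, 0.634, 0.743, 0.164]
force: [-0.3, 0.0, 1.3]
width: 0.05
grasp_force: 0.0
```

```bash
python3 p1.py; python3 -c "
from h import *
im=snap('top')[0];cv2.imwrite('pics/a1.png',cv2.resize(im[110:260,230:420],(760,600),interpolation=2))"
```

```text
[ 1.1   0.62 -0.52  1.81 -0.07  0.5   0.92]
turn total [-0.0001  0.0005 -0.0003] rows 1 each [-0.0001  0.0005 -0.0003]
  shift tool total [-0.0015 -0.0023 -0.0006] len 0.003 to [ 0.4879 -0.4125  0.2251]
  shift tool total [0.  0.  0.1] len 0.1 to [ 0.5295 -0.4059  0.1344]
```

View pics/a1.png

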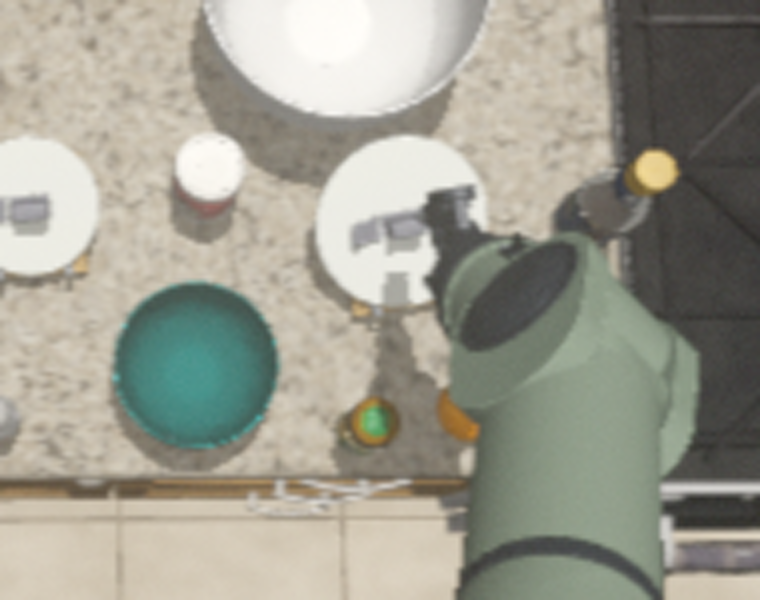

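Run:
```python
from h import *
p,R=pose()
for n in("top","scene"):
    im,d,P,K,V=snap(n)
    L=R.inv().apply(P.reshape(-1,3)-p); b=im.reshape(-1,3).astype(int)
    k=(abs(L[:,0])<.06)&(abs(L[:,1])<.07)&(L[:,2]>.02)&(L[:,2]<.085)&(b.max(1)<90)
    q=L[k];print(n,len(q))
    for lo in(.02,.04,.055,.07):
        w=q[(q[:,2]>=lo)&(q[:,2]<lo+.015)]
        for s in(1,-1):
            t=w[w[:,1]*s>0]
            if len(t):print(lo,s,len(t),t.min(0).round(3),t.max(0).round(3))
    # knob seen in tool frame
    g=(abs(L[:,0])<.04)&(abs(L[:,1])<.03)&(L[:,2]>.11)&(L[:,2]<.175)&(abs(b-b.mean(1,keepdims=True)).max(1)<25)
    if n=="top":
        t=L[g&(L[:,2]<.158)];print("knob",len(t),t.mean(0).round(4),t.min(0).round(3),t.max(0).round(3))
```

```text
top 3
0.02 1 3 [-0.003  0.03   0.02 ] [0.009 0.039 0.033]
knob 43 [ 0.0018 -0.0009  0.1487] [-0.016 -0.009  0.141] [0.017 0.007 0.157]
scene 82
0.02 1 20 [-0.014  0.023  0.02 ] [0.01  0.048 0.033]
0.02 -1 10 [-0.012 -0.055  0.02 ] [ 0.006 -0.032  0.033]
0.04 1 14 [-0.01   0.022  0.042] [0.012 0.029 0.054]
0.04 -1 14 [-0.009 -0.04   0.041] [ 0.006 -0.033  0.055]
0.055 1 10 [-0.009  0.022  0.056] [0.007 0.027 0.069]
0.055 -1 4 [-0.007 -0.039  0.056] [ 0.008 -0.033  0.062]
```

Request:
carry_out --targets '[[[50,0,-0.0015,0.012,0,0,0],[50,0,0,0.012,0,0,0],[50,0,0,0.012,0,0,0],[50,0,0,0.012,0,0,0],[50,0,0,0.012,0,0,0],[50,0,0,0.01,0,0,0],[50,0,0,0.01,0,0,0],[50,0,0,0.01,0,0,0],[50,0,0,0.008,0,0,0],[50,0,0,0,0,0,0],[50,0,0,0,0,0,0]]]'

```text
time: 3.95
tcp_pos: [0.5291, -0.4052, 0.1361]
tool_rot: [0.141, 0.633, 0.743, 0.164]
force: [0.1, 0.2, -0.2]
width: 0.0498
grasp_force: 0.0
```

Request:
carry_out --targets '[[[30,0,0,0,0,0,0],[10,0,0,0,0,0,0],[10,0,0,0,0,0,0],[10,0,0,0,0,0,0],[10,0,0,0,0,0,0],[10,0,0,0,0,0,0],[10,0,0,0,0,0,0]]]' --squeeze 40

```text
time: 4.65
tcp_pos: [0.529, -0.4056, 0.1366]
tool_rot: [0.141, 0.633, 0.743, 0.164]
force: [-4.5, 0.6, 6.7]
width: 0.0155
grasp_force: 39.9
```

```bash
python3 p1.py
```

```text
[ 1.    0.77 -0.46  1.78 -0.03  0.35  0.89]
turn total [0.0004 0.001  0.0004] rows 1 each [0.0004 0.001  0.0004]
  shift tool total [-0.0005 -0.0005 -0.0978] len 0.098 to [ 0.4879 -0.4125  0.2251]
  shift tool total [0.  0.  0.1] len 0.1 to [ 0.5295 -0.4059  0.1344]
```

Request:
carry_out --targets '[[[10,0,0,-0.004,0,0,0],[10,0,0,-0.008,0,0,0],[10,0,0,-0.015,0,0,0],[10,0,0,-0.02,0,0,0],[10,0,0,-0.02,0,0,0],[10,0,0,-0.02,0,0,0],[10,0,0,-0.02,0,0,0],[10,0,0,-0.02,0,0,0],[10,0,0,-0.02,0,0,0],[10,0,0,-0.01,0,0,0],[10,0,0,0,0,0,0]]]'

```text
time: 5.75
tcp_pos: [0.4632, -0.4161, 0.2801]
tool_rot: [0.142, 0.633, 0.743, 0.163]
force: [0.2, -0.3, -1.6]
width: 0.0151
grasp_force: 39.2
```

```bash
cat > p2.py <<'E'
from h import *
import sys
# place: bowl centre x,y, final TCP height, optional offset
bx,by,h=map(float,sys.argv[1:4])
p,R=pose();y=R.as_matrix()[:,1].copy();y[2]=0
R1=Rm([0,0,-1],y);print(arm.state()["q"].round(2),p.round(4),arm.state()["width"],arm.state()["grasp_force"])
plan(p,R,R1,[bx,by,max(p[2],h+.06)],[bx,by,h+.02],[bx,by,h])
E
python3 p2.py .4309 -.212 .157
```

```text
[ 1.18  0.53 -0.56  1.8  -0.1   0.6   0.95] [ 0.4632 -0.4161  0.2801] 0.015056456741021166 39.200602769851685
turn total [ 0.2776  0.0027 -0.0006] rows 4 each [ 0.0694  0.0007 -0.0001]
  shift tool total [0.2067 0.0005 0.    ] len 0.207 to [ 0.4309 -0.212   0.2801]
  shift tool total [0.     0.     0.1031] len 0.103 to [ 0.4309 -0.212   0.177 ]
  shift tool total [0.   0.   0.02] len 0.02 to [ 0.4309 -0.212   0.157 ]
```

Request:
carry_out --targets '[[[10,0,0,0,0.0555,0.0005,0],[10,0,0,0,0.0555,0.0005,0],[10,0,0,0,0.0555,0.0005,0],[10,0,0,0,0.0555,0.0005,0],[10,0,0,0,0.0555,0.0005,0],[10,0,0,0,0,0,0],[10,0.015,0,0,0,0,0],[10,0.022,0,0,0,0,0],[10,0.022,0,0,0,0,0],[10,0.022,0,0,0,0,0],[10,0.022,0,0,0,0,0],[10,0.022,0,0,0,0,0],[10,0.022,0,0,0,0,0],[10,0.022,0,0,0,0,0],[10,0.022,0,0,0,0,0],[10,0.015,0,0,0,0,0],[10,0,0,0,0,0,0],[10,0,0,0,0,0,0]]]'

```text
time: 7.55
tcp_pos: [0.4309, -0.2125, 0.2789]
tool_rot: [-0.001, 0.648, 0.761, 0.001]
force: [1.0, -0.4, -0.7]
width: 0.0152
grasp_force: 39.5
```

```bash
cat > lid.py <<'E'
from h import *
# lid plane & knob offset measured in tool frame
p,R=pose();print(p.round(4))
for n in("top","scene"):
    im,d,P,K,V=snap(n);L=R.inv().apply(P.reshape(-1,3)-p);b=im.reshape(-1,3).astype(int)
    k=(np.hypot(L[:,0],L[:,1])<.085)&(L[:,2]>.05)&(L[:,2]<.105)&(b.min(1)>140)
    q=L[k]
    if len(q)<30:print(n,len(q));continue
    A=np.c_[q[:,:2],np.ones(len(q))]
    for _ in range(4):
        s=np.linalg.lstsq(A,q[:,2],rcond=None)[0];e=abs(q[:,2]-A@s);q=q[e<.004];A=A[e<.004]
    print(n,len(q),"plate z = %.4f, slopes x %.3f y %.3f"%(s[2],s[0],s[1]),"xy range",q.min(0).round(3),q.max(0).round(3))
    cv2.imwrite(f"pics/lid_{n}.png",cv2.resize(im[150:300,150:410],(780,450),interpolation=2))
E
python3 p2.py .4309 -.212 .157; python3 lid.py
```

```text
[ 0.63  0.35 -0.37  1.98  0.16  0.84  0.33] [ 0.4309 -0.2125  0.2789] 0.015159384861697267 39.4822883605957
turn total [ 0.0002 -0.0013  0.    ] rows 1 each [ 0.0002 -0.0013  0.    ]
  shift tool total [0.0005 0.0001 0.    ] len 0.001 to [ 0.4309 -0.212   0.2789]
  shift tool total [0.     0.     0.1019] len 0.102 to [ 0.4309 -0.212   0.177 ]
  shift tool total [0.   0.   0.02] len 0.02 to [ 0.4309 -0.212   0.157 ]
[ 0.4309 -0.2125  0.2789]
top 148 plate z = 0.0757, slopes x 0.022 y 0.026 xy range [ 0.046 -0.035  0.073] [0.077 0.059 0.081]
scene 297 plate z = 0.0770, slopes x -0.010 y -0.003 xy range [-0.082 -0.08   0.074] [0.075 0.078 0.081]
```

View pics/lid_scene.png

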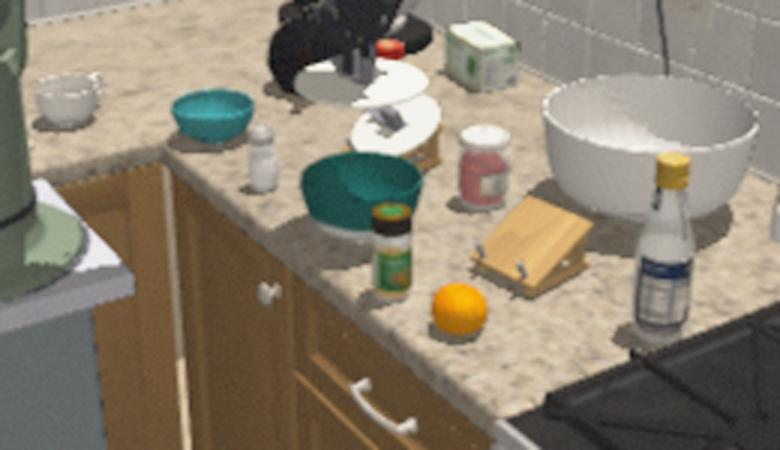

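Run:
```python
from h import *
for cam in("scene","top"):
    im,d,P,K,V=snap(cam)
    for n,c,h in(("L",(.431,-.212),.076),("S",(.4093,.1596),.053)):
        W=P.reshape(-1,3);r=np.hypot(W[:,0]-c[0],W[:,1]-c[1])
        q=W[(r>.8*h*0+.045)&(r<.09)&(abs(W[:,2]-h)<.0035)]
        for _ in range(4):
            S=np.linalg.lstsq(np.c_[2*q[:,:2],np.ones(len(q))],(q[:,:2]**2).sum(1),rcond=None)[0];R=np.sqrt(S[2]+S[:2]@S[:2]);q=q[abs(np.hypot(*(q[:,:2]-S[:2]).T)-R)<.005]
        a=np.degrees(np.arctan2(*(q[:,:2]-S[:2]).T[::-1]));print(cam,n,len(q),S[:2].round(4),R.round(4),"angles",np.histogram(a,8,(-180,180))[0])
```

```text
scene L 106 [ 0.4307 -0.2148] 0.0729 angles [15 16 14  7 16 17 14  7]
scene S 59 [0.4092 0.1575] 0.0585 angles [ 8  8  8  3  7 13 10  2]
top L 11 [ 0.4194 -0.1863] 0.0462 angles [0 0 0 0 0 1 8 2]
top S 79 [0.4092 0.1596] 0.0585 angles [12 10 10  9 10 11  9  8]
```

Request:
carry_out --targets '[[[10,0.002,0,0.01,0,0,0],[10,0,0,0.018,0,0,0],[10,0,0,0.018,0,0,0],[10,0,0,0.018,0,0,0],[10,0,0,0.016,0,0,0],[10,0,0,0.012,0,0,0],[10,0,0,0.008,0,0,0],[10,0,0,0.004,0,0,0],[10,0,0,0.003,0,0,0],[10,0,0,0.003,0,0,0],[10,0,0,0.002,0,0,0],[10,0,0,0,0,0,0],[10,0,0,0,0,0,0]]]'

```text
time: 9.05
tcp_pos: [0.4306, -0.2099, 0.1671]
tool_rot: [-0.001, 0.648, 0.761, 0.001]
force: [0.2, 0.0, -1.3]
width: 0.0155
grasp_force: 39.5
```

Request:
carry_out --targets '[[[10,0,0,0.002,0,0,0],[10,0,0,0.002,0,0,0],[10,0,0,0.002,0,0,0],[10,0,0,0,0,0,0],[10,0,0,0,0,0,0]]]'

```text
time: 9.55
tcp_pos: [0.4305, -0.2099, 0.1609]
tool_rot: [-0.001, 0.648, 0.761, 0.0]
force: [-0.5, -0.2, -2.4]
width: 0.015
grasp_force: 39.5
```

Request:
carry_out --targets '[[[10,0,0,0.001,0,0,0],[10,0,0,0.001,0,0,0],[10,0,0,0.001,0,0,0],[10,0,0,0,0,0,0],[10,0,0,0,0,0,0]]]'

```text
time: 10.05
tcp_pos: [0.4306, -0.2099, 0.1586]
tool_rot: [-0.001, 0.648, 0.761, 0.0]
force: [-3.9, 2.2, 18.4]
width: 0.0152
grasp_force: 42.3
```

```bash
python3 - <<'E'
from h import *
print(arm.state()["force"].round(1))
E
python3 lid.py
```

```text
[-3.9  2.2 18.4]
[ 0.4306 -0.2099  0.1586]
top 164 plate z = 0.0766, slopes x 0.004 y -0.009 xy range [ 0.046 -0.054  0.073] [0.078 0.054 0.081]
scene 304 plate z = 0.0767, slopes x -0.008 y -0.003 xy range [-0.083 -0.079  0.073] [0.078 0.076 0.081]
```

View pics/lid_scene.png

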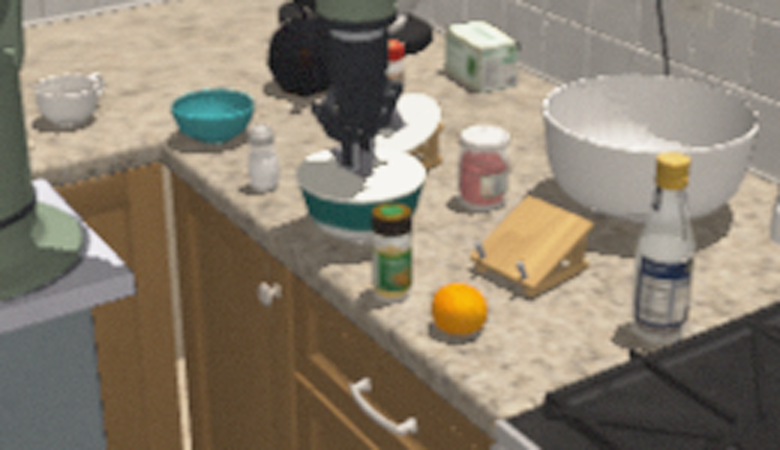

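Request:
carry_out --targets '[[[10,0,0,-0.0008,0,0,0],[20,0,0,0,0,0,0],[40,0,0,0,0,0,0],[40,0,0,0,0,0,0],[40,0,0,-0.005,0,0,0],[40,0,0,-0.01,0,0,0],[40,0,0,-0.02,0,0,0],[40,0,0,-0.02,0,0,0],[50,0,0,-0.03,0,0,0],[50,0,0,-0.03,0,0,0],[50,0,0,-0.03,0,0,0],[50,0,0,0,0,0,0]]]'

```text
time: 11.35
tcp_pos: [0.4317, -0.2105, 0.3079]
tool_rot: [0.002, 0.648, 0.761, 0.001]
force: [0.2, -0.1, -0.3]
width: 0.0501
grasp_force: 0.0
```

```bash
cat > chk.py <<'E'
from h import *
import sys
# lid on bowl: plate plane and centre in world
for a in sys.argv[1:]:
    x,y,h,Rl=map(float,a.split(","))
    for n in("top","scene"):
        im,d,P,K,V=snap(n);W=P.reshape(-1,3);b=im.reshape(-1,3).astype(int)
        k=(np.hypot(W[:,0]-x,W[:,1]-y)<Rl+.02)&(abs(W[:,2]-h)<.02)&(b.min(1)>130);q=W[k];A=np.c_[q[:,0]-x,q[:,1]-y,np.ones(len(q))]
        if len(q)<30: print(n,"few");continue
        for _ in range(4):
            s=np.linalg.lstsq(A,q[:,2],rcond=None)[0];e=abs(q[:,2]-A@s);q=q[e<.004];A=A[e<.004]
        c,r=cv2.minEnclosingCircle((q[:,:2]*1000).astype(np.float32))
        print(n,len(q),"plate z %.4f (want %.4f)"%(s[2],h),"slopes",s[:2].round(3),"circle",np.round(c,1),round(r,1))
E
python3 chk.py .4308,-.2134,.081,.079
cat > p3.py <<'E'
from h import *
p,R=pose();R1=Rm(-np.array(LS["n"]),LS["x"]);n=-R1.as_matrix()[:,2]
g=LS["o"]+n*.087
print(arm.state()["q"].round(2));plan(p,R,R1,g+n*.10,g)
E
python3 p3.py
```

```text
top 132 plate z 0.0802 (want 0.0810) slopes [0.021 0.015] circle [ 438.3 -154.2] 52.3
scene 510 plate z 0.0820 (want 0.0810) slopes [-0.     0.012] circle [ 430.6 -213. ] 80.7
[ 0.64  0.31 -0.38  1.96  0.14  0.9   0.35]
turn total [-0.2774 -0.0104  0.0463] rows 4 each [-0.0693 -0.0026  0.0116]
  shift tool total [0.1334 0.0422 0.1155] len 0.181 to [ 0.506  -0.0698  0.2179]
  shift tool total [ 0.  -0.   0.1] len 0.1 to [ 0.5481 -0.0661  0.1272]
```

Request:
carry_out --targets '[[[50,0,0,0,-0.0555,-0.002,0.0093],[50,0,0,0,-0.0555,-0.002,0.0093],[50,0,0,0,-0.0555,-0.002,0.0093],[50,0,0,0,-0.0555,-0.002,0.0093],[50,0,0,0,-0.0555,-0.002,0.0093],[50,0.0167,0.0053,0.0144,0,0,0],[50,0.0167,0.0053,0.0144,0,0,0],[50,0.0167,0.0053,0.0144,0,0,0],[50,0.0167,0.0053,0.0144,0,0,0],[50,0.0167,0.0053,0.0144,0,0,0],[50,0.0167,0.0053,0.0144,0,0,0],[50,0.0167,0.0053,0.0144,0,0,0],[50,0.0167,0.0053,0.0144,0,0,0],[50,0,0,0,0,0,0],[50,0,0,0,0,0,0]]]'

```text
time: 12.95
tcp_pos: [0.4932, -0.0901, 0.2279]
tool_rot: [0.142, 0.661, 0.72, 0.156]
force: [-0.3, -1.3, -0.5]
width: 0.0502
grasp_force: 0.0
```

```bash
python3 p3.py
```

```text
[ 0.42  0.36 -0.38  2.24  0.37  0.16 -0.18]
turn total [-0.0079 -0.0004  0.0002] rows 1 each [-0.0079 -0.0004  0.0002]
  shift tool total [0.0191 0.0088 0.0152] len 0.026 to [ 0.506  -0.0698  0.2179]
  shift tool total [ 0.  -0.   0.1] len 0.1 to [ 0.5481 -0.0661  0.1272]
```

```bash
cat > p3.py <<'E'
from h import *
a=np.radians(18)
p,R=pose();R1=Rm(-np.array(LS["n"]),LS["x"]);n=-R1.as_matrix()[:,2];R1=R1*Rot.from_rotvec([0,a,0]);tz=R1.as_matrix()[:,2]
g=LS["o"]+n*.037-tz*.0539
print(arm.state()["q"].round(2));plan(p,R,R1,g-tz*.09,g)
E
python3 p3.py
```

```text
[ 0.42  0.36 -0.38  2.24  0.37  0.16 -0.18]
turn total [-0.0079  0.1996 -0.001 ] rows 3 each [-0.0026  0.0665 -0.0003]
  shift tool total [-0.0329  0.0088  0.0191] len 0.039 to [ 0.5153 -0.1136  0.2059]
  shift tool total [0.   0.   0.09] len 0.09 to [ 0.549  -0.0828  0.1284]
```

Request:
carry_out --targets '[[[50,0,0,0,0,0.05,0],[50,0,0,0,0,0.05,0],[50,0,0,0,-0.004,0.05,0],[50,0,0,0,-0.004,0.05,-0.001],[50,-0.011,0.003,0.005,0,0,0],[50,-0.011,0.003,0.005,0,0,0],[50,-0.011,0.003,0.005,0,0,0],[50,0,0,0,0,0,0]]]'

```text
time: 13.75
tcp_pos: [0.5138, -0.1169, 0.2073]
tool_rot: [0.056, 0.637, 0.732, 0.234]
force: [-0.6, 0.3, 0.2]
width: 0.0505
grasp_force: 0.0
```

```bash
python3 p3.py
```

```text
[ 0.94  0.59 -0.86  2.11  0.24  0.29  0.17]
turn total [-0.0061  0.0481 -0.0005] rows 1 each [-0.0061  0.0481 -0.0005]
  shift tool total [0.0024 0.001  0.0029] len 0.004 to [ 0.5153 -0.1136  0.2059]
  shift tool total [0.   0.   0.09] len 0.09 to [ 0.549  -0.0828  0.1284]
```

Request:
carry_out --targets '[[[50,0,0,0,-0.003,0.024,0],[50,0,0,0,-0.003,0.024,0],[50,0.001,0.001,0.01,0,0,0],[50,0,0,0.01,0,0,0],[50,0,0,0.01,0,0,0],[50,0,0,0,0,0,0]]]'

```text
time: 14.35
tcp_pos: [0.525, -0.1039, 0.1822]
tool_rot: [0.031, 0.627, 0.733, 0.261]
force: [-0.1, 0.1, -0.1]
width: 0.05
grasp_force: 0.0
```

```bash
python3 p3.py
python3 - <<'E'
from h import *
p,R=pose();im,d,P,K,V=snap("scene");cv2.imwrite("pics/s1.png",cv2.resize(im[130:280,180:380],(800,600),interpolation=2))
E
```

```text
[ 0.95  0.69 -0.88  2.09  0.25  0.27  0.2 ]
turn total [-0.0004 -0.0011  0.0003] rows 1 each [-0.0004 -0.0011  0.0003]
  shift tool total [-0.0004  0.0005 -0.0274] len 0.027 to [ 0.5153 -0.1136  0.2059]
  shift tool total [0.   0.   0.09] len 0.09 to [ 0.549  -0.0828  0.1284]
```

View pics/s1.png

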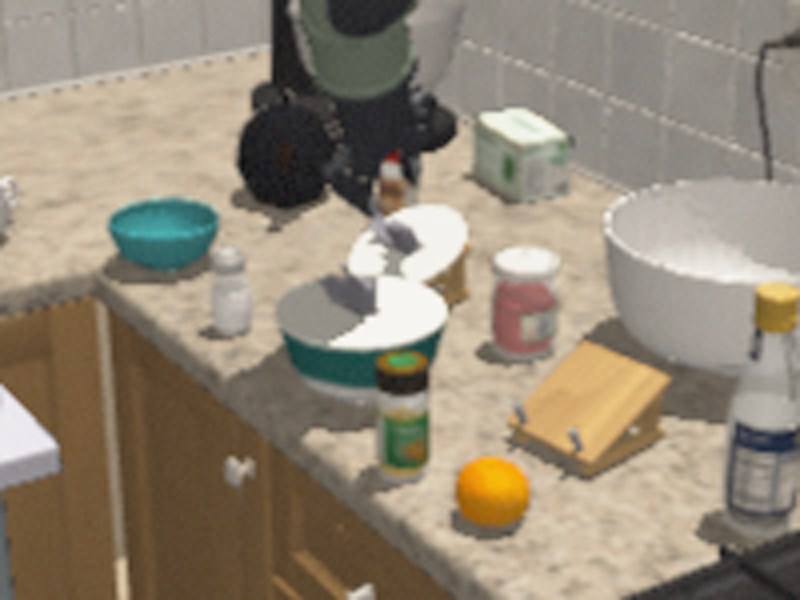

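Request:
carry_out --targets '[[[50,0,0,0.01,0,0,0],[50,0,0,0.01,0,0,0],[50,0,0,0.01,0,0,0],[50,0,0,0.01,0,0,0],[50,0,0,0.01,0,0,0],[50,0,0,0.008,0,0,0],[50,0,0,0.004,0,0,0],[50,0,0,0,0,0,0]]]'

```text
time: 15.2
tcp_pos: [0.5482, -0.0834, 0.1289]
tool_rot: [0.031, 0.627, 0.733, 0.262]
force: [0.5, -0.7, 0.9]
width: 0.0502
grasp_force: 0.0
```

```bash
python3 p3.py;python3 -c "
from h import *
print(arm.state()['force'])"
```

```text
[ 0.81  0.78 -0.78  2.07  0.41  0.16  0.04]
turn total [ 0.0003 -0.0011 -0.0009] rows 1 each [ 0.0003 -0.0011 -0.0009]
  shift tool total [ 0.0003  0.0005 -0.089 ] len 0.089 to [ 0.5153 -0.1136  0.2059]
  shift tool total [0.   0.   0.09] len 0.09 to [ 0.549  -0.0828  0.1284]
[ 0.54693335 -0.68324979  0.94492357]
```

Just reached. Close and lift.

Request:
carry_out --targets '[[[30,0,0,0.001,0,0,0],[10,0,0,0,0,0,0],[10,0,0,0,0,0,0],[10,0,0,0,0,0,0],[10,0,0,0,0,0,0],[10,0,0,0,0,0,0],[10,0,0,0,0,0,0]]]' --squeeze 40

```text
time: 15.9
tcp_pos: [0.5485, -0.0839, 0.129]
tool_rot: [0.032, 0.628, 0.733, 0.262]
force: [-3.3, -1.9, 6.2]
width: 0.0151
grasp_force: 40.0
```

Request:
carry_out --targets '[[[10,0.0012,0,-0.0038,0,0,0],[10,0.0025,0,-0.0076,0,0,0],[10,0.0046,0,-0.0143,0,0,0],[10,0.0046,0,-0.0143,0,0,0],[10,0.0046,0,-0.0143,0,0,0],[10,0.0046,0,-0.0143,0,0,0],[10,0.0046,0,-0.0143,0,0,0],[10,0.0046,0,-0.0143,0,0,0],[10,0.0046,0,-0.0143,0,0,0],[10,0.003,0,-0.0095,0,0,0],[10,0,0,0,0,0,0]]]'

```text
time: 17.0
tcp_pos: [0.4948, -0.0894, 0.2449]
tool_rot: [0.032, 0.628, 0.732, 0.262]
force: [0.4, -0.1, -1.0]
width: 0.0154
grasp_force: 39.0
```

```bash
cat > p4.py <<'E'
from h import *
import sys
# lid in tool: rotation about y by -a ; origin at G-.037n
bx,by=map(float,sys.argv[1:3]);a=np.radians(18);yaw=float(sys.argv[3]) if len(sys.argv)>3 else 0
p,R=pose();Rl=R*Rot.from_rotvec([0,-a,0]);M=Rl.as_matrix()
y=M[:,1].copy();y[2]=0
R1l=Rot.from_euler("z",yaw,degrees=True)*Rm([0,0,-1],y);R1=R1l*Rot.from_rotvec([0,a,0]);tz=R1.as_matrix()[:,2]
st=arm.state();print(st["q"].round(2),p.round(4),st["width"].round(4),st["grasp_force"].round(1))
lo=p+R.as_matrix()[:,2]*.0539+M[:,2]*.037;print("lid origin est",lo.round(4),"lid tilt deg",np.degrees(np.arccos(-M[2,2])).round(2))
t=lambda h:np.array([bx,by,h+.037])-tz*.0539
plan(p,R,R1,t(.16),t(.062),t(.046))
print("lid down in tool axes",R1.inv().apply([0,0,-1]).round(3))
E
python3 p4.py .4092 .1586
```

```text
Traceback (most recent call last):
  File "p4.py", line 8, in <module>
    st=arm.state();print(st["q"].round(2),p.round(4),st["width"].round(4),st["grasp_force"].round(1))
                                                     ^^^^^^^^^^^^^^^^^
AttributeError: 'float' object has no attribute 'round'
```

```bash
sed -i 's/,st\["width"\].round(4),st\["grasp_force"\].round(1)//' p4.py; python3 p4.py .4092 .1586
```

```text
[ 1.12  0.6  -1.1   2.13  0.3   0.38  0.08] [ 0.4948 -0.0894  0.2449]
lid origin est [ 0.5307 -0.0695  0.165 ] lid tilt deg 25.09
turn total [ 0.2651 -0.0009  0.0863] rows 4 each [ 0.0663 -0.0002  0.0216]
  shift tool total [ 0.227  -0.0647  0.0702] len 0.246 to [0.4106 0.142  0.2483]
  shift tool total [-0.0303  0.      0.0932] len 0.098 to [0.4106 0.142  0.1503]
  shift tool total [-0.0049  0.      0.0152] len 0.016 to [0.4106 0.142  0.1343]
lid down in tool axes [-0.309  0.     0.951]
```

Request:
carry_out --targets '[[[10,0,0,0,0.053,0,0.0173],[10,0,0,0,0.053,0,0.0173],[10,0,0,0,0.053,0,0.0173],[10,0,0,0,0.053,0,0.0173],[10,0,0,0,0.053,0,0.0173],[10,0,0,0,0,0,0],[10,0.013,-0.0037,0.004,0,0,0],[10,0.02,-0.0057,0.0062,0,0,0],[10,0.02,-0.0057,0.0062,0,0,0],[10,0.02,-0.0057,0.0062,0,0,0],[10,0.02,-0.0057,0.0062,0,0,0],[10,0.02,-0.0057,0.0062,0,0,0],[10,0.02,-0.0057,0.0062,0,0,0],[10,0.02,-0.0057,0.0062,0,0,0],[10,0.02,-0.0057,0.0062,0,0,0],[10,0.02,-0.0057,0.0062,0,0,0],[10,0.02,-0.0057,0.0062,0,0,0],[10,0.014,-0.004,0.0042,0,0,0],[10,0,0,0,0,0,0],[10,0,0,0,0,0,0]]]'

```text
time: 19.0
tcp_pos: [0.4101, 0.1421, 0.2479]
tool_rot: [-0.116, 0.668, 0.727, 0.107]
force: [-0.0, -0.5, -1.3]
width: 0.0152
grasp_force: 39.2
```

```bash
python3 p4.py .4092 .1586
cat > lid2.py <<'E'
from h import *
p,R=pose();a=np.radians(18);Rl=R*Rot.from_rotvec([0,-a,0]);lo=p+R.as_matrix()[:,2]*.0539+Rl.as_matrix()[:,2]*.037
print("est",lo.round(4))
for n in("top","scene"):
    im,d,P,K,V=snap(n);W=P.reshape(-1,3)-lo;b=im.reshape(-1,3).astype(int)
    q=W[(np.hypot(W[:,0],W[:,1])<.075)&(abs(W[:,2]-.012)<.02)&(b.min(1)>120)];A=np.c_[q[:,:2],np.ones(len(q))]
    if len(q)<30: print(n,len(q));continue
    for _ in range(5):
        s=np.linalg.lstsq(A,q[:,2],rcond=None)[0];e=abs(q[:,2]-A@s);q=q[e<.004];A=A[e<.004]
    c,r=cv2.minEnclosingCircle((q[:,:2]*1000).astype(np.float32))
    print(n,len(q),"plate dz from est %.4f"%(s[2]-.012),"slopes",s[:2].round(3),"circle off mm",np.round(c,1),round(r,1))
    cv2.imwrite(f"pics/l2_{n}.png",cv2.resize(im[130:280,150:350] if n=="scene" else im[130:280,100:300],(800,600),interpolation=2))
E
python3 lid2.py
```

```text
[ 0.52  0.47 -1.02  2.14  0.17  0.63 -0.48] [0.4101 0.1421 0.2479]
lid origin est [0.4087 0.1589 0.1596] lid tilt deg 0.14
turn total [ 0.0001 -0.0015  0.    ] rows 1 each [ 0.0001 -0.0015  0.    ]
  shift tool total [-0.      0.0005 -0.0004] len 0.001 to [0.4106 0.142  0.2483]
  shift tool total [-0.0303  0.      0.0932] len 0.098 to [0.4106 0.142  0.1503]
  shift tool total [-0.0049  0.      0.0152] len 0.016 to [0.4106 0.142  0.1343]
lid down in tool axes [-0.309  0.     0.951]
est [0.4087 0.1589 0.1596]
top 221 plate dz from est 0.0034 slopes [ 0.065 -0.049] circle off mm [-12.7   9.5] 60.4
scene 185 plate dz from est -0.0004 slopes [-0.002 -0.002] circle off mm [ 0.2 -2.9] 67.4
```

View pics/l2_scene.png

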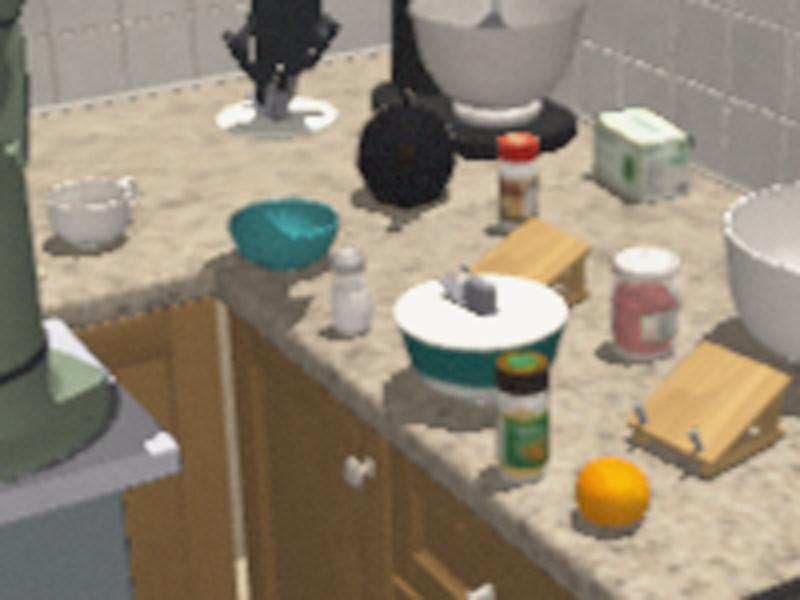

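Request:
carry_out --targets '[[[10,-0.0017,0,0.01,0,0,0],[10,-0.0056,0,0.0171,0,0,0],[10,-0.0056,0,0.0171,0,0,0],[10,-0.0056,0,0.0171,0,0,0],[10,-0.0046,0,0.0143,0,0,0],[10,-0.0031,0,0.0095,0,0,0],[10,-0.0025,0,0.0076,0,0,0],[10,-0.0015,0,0.0048,0,0,0],[10,-0.0009,0,0.0029,0,0,0],[10,0,0,0,0,0,0],[10,0,0,0,0,0,0]]]'

```text
time: 20.2
tcp_pos: [0.4105, 0.1441, 0.1432]
tool_rot: [-0.116, 0.668, 0.727, 0.107]
force: [0.1, 0.6, -0.8]
width: 0.015
grasp_force: 39.3
```

```bash
python3 p4.py .4092 .1596 | head -2;  python3 lid2.py
```

```text
[ 0.31  0.64 -0.79  2.22  0.36  0.38 -0.59] [0.4105 0.1441 0.1432]
lid origin est [0.4091 0.1609 0.055 ] lid tilt deg 0.15
est [0.4091 0.1609 0.055 ]
top 188 plate dz from est 0.0022 slopes [ 0.054 -0.028] circle off mm [-8.5  7.8] 60.4
scene 196 plate dz from est -0.0002 slopes [-0.003  0.003] circle off mm [-2.6 -2.8] 65.6
```

Request:
carry_out --targets '[[[10,-0.0006,0,0.0019,0,0,0],[10,-0.0006,0,0.0019,0,0,0],[10,-0.0006,0,0.0019,0,0,0],[10,-0.0003,0,0.001,0,0,0],[10,0,0,0,0,0,0],[10,0,0,0,0,0,0]]]'

```text
time: 20.9
tcp_pos: [0.4104, 0.1442, 0.1359]
tool_rot: [-0.116, 0.668, 0.727, 0.106]
force: [-0.9, -0.1, 2.2]
width: 0.0153
grasp_force: 39.6
```

Request:
carry_out --targets '[[[10,-0.0003,0,0.0009,0,0,0],[10,0,0,0,0,0,0],[10,0,0,0,0,0,0]]]'

```text
time: 21.2
tcp_pos: [0.4105, 0.1444, 0.1356]
tool_rot: [-0.116, 0.668, 0.727, 0.107]
force: [-5.4, -5.8, 28.6]
width: 0.015
grasp_force: 43.4
```

Request:
carry_out --targets '[[[10,0.0003,0,-0.0008,0,0,0],[10,0,0,0,0,0,0],[20,0,0,0,0,0,0],[40,0,0,0,0,0,0],[40,0,0,0,0,0,0],[40,0,0,0,0,0,0]]]'

```text
time: 21.8
tcp_pos: [0.4103, 0.1442, 0.1358]
tool_rot: [-0.116, 0.668, 0.727, 0.106]
force: [-0.4, 0.1, 0.5]
width: 0.0398
grasp_force: 0.0
```

Request:
carry_out --targets '[[[40,0,0,-0.01,0,0,0],[40,0,0,-0.01,0,0,0],[40,0,0,-0.02,0,0,0],[40,0,0,-0.025,0,0,0],[0,0,0,-0.03,0,0,0],[0,0,0,-0.03,0,0,0],[0,0,0,-0.03,0,0,0],[0,0,0,0,0,-0.05,0],[0,0,0,0,0,-0.05,0],[0,0,0,0,0,-0.05,0],[0,0,0,0,0,-0.05,0],[0,0,0,0,0,0,0]]]'

```text
time: 23.0
tcp_pos: [0.4143, 0.0972, 0.2842]
tool_rot: [0.0, 0.676, 0.737, 0.0]
force: [-0.4, 0.2, 0.6]
width: -0.0004
grasp_force: 0.0
```

```bash
python3 chk.py .4308,-.2134,.081,.079 .4092,.159,.058,.064
python3 - <<'E'
from h import *
# knob axis + flap: points above plate in both views
for cam in("top","scene"):
    im,d,P,K,V=snap(cam);W=P.reshape(-1,3)
    for n,x,y,h in(("L",.4308,-.2134,.081),("S",.4092,.159,.058)):
        Q=W-[x,y,h];q=Q[(np.hypot(Q[:,0],Q[:,1])<.06)&(Q[:,2]>.02)&(Q[:,2]<.032)]
        if len(q)>8:
            c,s,t=cv2.minAreaRect((q[:,:2]*1000).astype(np.float32));print(cam,n,"knob rect",np.round(c,1),np.round(s,1),round(t,1),len(q))
        f=Q[(np.hypot(Q[:,0],Q[:,1])<.06)&(Q[:,2]>.006)&(Q[:,2]<.019)&(Q[:,1]>.022)];print("   flap",len(f),f.mean(0).round(4) if len(f) else "",f.max(0).round(4) if len(f) else "")
p,R=pose();print(p.round(4),R.as_matrix().round(3).tolist(),arm.state()["q"].round(2))
cv2.imwrite("pics/v1.png",cv2.resize(im[150:270,180:340],(800,600),interpolation=2))
E
```

```text
top 1189 plate z 0.0816 (want 0.0810) slopes [-0.    0.01] circle [ 430.6 -210.7] 78.8
scene 518 plate z 0.0821 (want 0.0810) slopes [0.001 0.009] circle [ 428.7 -212.8] 82.5
top few
scene 200 plate z 0.0596 (want 0.0580) slopes [-0.004  0.009] circle [406.5 157.5] 66.3
top L knob rect [-3. 17.] [16.  61.6] 10.0 43
   flap 42 [-0.0054  0.0382  0.0114] [0.0398 0.0525 0.0189]
   flap 0  
scene L knob rect [-1.  -0.5] [18.  35.5] 3.7 34
   flap 22 [-0.0077  0.0396  0.0124] [0.002  0.0508 0.018 ]
scene S knob rect [-1.3 -1.2] [20.3 37.2] 0.0 21
   flap 15 [-0.0071  0.0392  0.0132] [0.0013 0.0548 0.0185]
[0.4145 0.0955 0.283 ] [[-0.082, 0.997, -0.002], [0.997, 0.082, 0.004], [0.004, -0.001, -1.0]] [ 0.41  0.35 -0.93  2.09  0.36  0.88 -0.65]
```

View pics/v1.png

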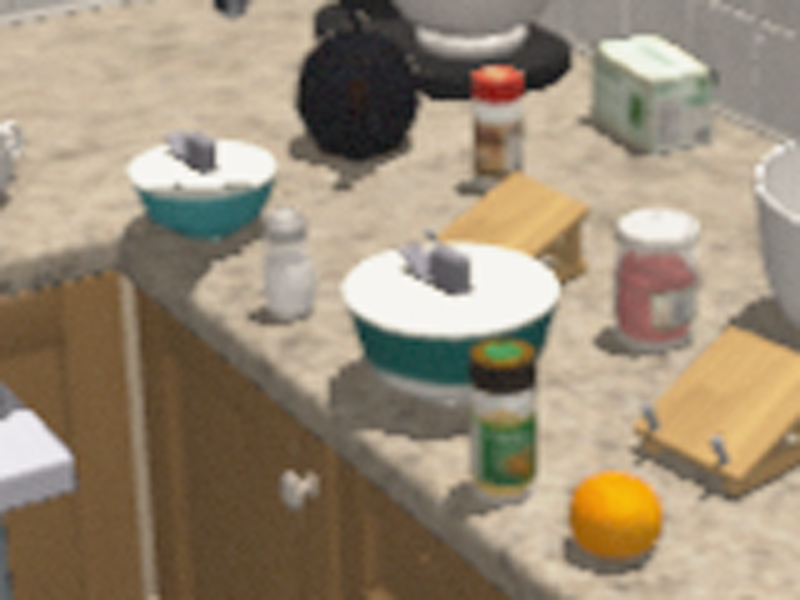

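Request:
carry_out --targets '[[[0,0.0176,-0.0002,0,0,0,0],[0,0.0176,-0.0002,0,0,0,0],[0,0.0176,-0.0002,0,0,0,0],[0,0.0176,-0.0002,0,0,0,0],[0,0.0176,-0.0002,0,0,0,0],[0,0.0176,-0.0002,0,0,0,0],[0,0,0,0.02,0,0,0],[0,0,0,0.02,0,0,0],[0,0,0,0.02,0,0,0],[0,0,0,0.02,0,0,0],[0,0,0,0.02,0,0,0],[0,0,0,0.013,0,0,0],[0,0,0,0,0,0,0],[0,0,0,0,0,0,0]]]'

```text
time: 24.7
tcp_pos: [0.4045, 0.2016, 0.1708]
tool_rot: [-0.001, 0.677, 0.736, 0.001]
force: [-0.2, -0.5, -0.5]
width: -0.0
grasp_force: 0.0
```

Request:
carry_out --targets '[[[0,0,0,0.008,0,0,0],[0,0,0,0.004,0,0,0],[0,0,0,0.002,0,0,0],[0,0,0,0.002,0,0,0],[0,0,0,0.002,0,0,0],[0,0,0,0.002,0,0,0],[0,0,0,0.002,0,0,0],[0,0,0,0.002,0,0,0],[0,0,0,0,0,0,0],[0,0,0,0,0,0,0]]]'

```text
time: 25.7
tcp_pos: [0.4043, 0.2016, 0.1464]
tool_rot: [-0.001, 0.677, 0.736, 0.001]
force: [0.4, 0.5, 0.8]
width: -0.0
grasp_force: 0.1
```

Request:
carry_out --targets '[[[0,0,0,0.0015,0,0,0],[0,0,0,0.0015,0,0,0],[0,0,0,0.0015,0,0,0],[0,0,0,0.0015,0,0,0],[0,0,0,0.0015,0,0,0],[0,0,0,0,0,0,0]]]'

```text
time: 26.3
tcp_pos: [0.4043, 0.2016, 0.1387]
tool_rot: [-0.001, 0.677, 0.736, 0.0]
force: [0.1, -0.1, 0.3]
width: 0.0001
grasp_force: 0.1
```

Request:
carry_out --targets '[[[0,0,0,0.001,0,0,0],[0,0,0,0.001,0,0,0],[0,0,0,0,0,0,0]]]'

```text
time: 26.6
tcp_pos: [0.4043, 0.2016, 0.1368]
tool_rot: [-0.001, 0.677, 0.736, 0.001]
force: [-0.1, 0.7, 0.6]
width: -0.0
grasp_force: 0.1
```

Request:
carry_out --targets '[[[0,0,0,0.0008,0,0,0],[0,0,0,0.0007,0,0,0],[0,0,0,0,0,0,0],[0,0,0,0,0,0,0]]]'

```text
time: 27.0
tcp_pos: [0.4043, 0.2016, 0.1354]
tool_rot: [-0.001, 0.677, 0.736, 0.001]
force: [0.3, -0.5, 0.6]
width: -0.0001
grasp_force: 0.1
```

Request:
carry_out --targets '[[[0,0,0,0.0007,0,0,0],[0,0,0,0.0006,0,0,0],[0,0,0,0,0,0,0],[0,0,0,0,0,0,0]]]'

```text
time: 27.4
tcp_pos: [0.4045, 0.2024, 0.1346]
tool_rot: [-0.001, 0.677, 0.736, 0.001]
force: [-2.2, 2.6, 13.1]
width: -0.0002
grasp_force: 6.4
```

Request:
carry_out --targets '[[[0,0,0,-0.005,0,0,0],[0,0,0,-0.02,0,0,0],[0,0,0,-0.03,0,0,0],[0,0,0,-0.03,0,0,0],[0,0,0,-0.03,0,0,-0.025],[0,0,0,-0.015,0,0,-0.025],[0,-0.028,-0.0031,0,0,0,0],[0,-0.0286,-0.0031,0,0,0,0],[0,-0.0286,-0.0031,0,0,0,0],[0,-0.0286,-0.0031,0,0,0,0],[0,-0.0286,-0.0031,0,0,0,0],[0,-0.0286,-0.0031,0,0,0,0],[0,-0.0286,-0.0031,0,0,0,0],[0,-0.0286,-0.0031,0,0,0,0],[0,-0.0286,-0.0031,0,0,0,0],[0,-0.0286,-0.0031,0,0,0,0],[0,-0.0286,-0.0031,0,0,0,0],[0,-0.0286,-0.0031,0,0,0,0],[0,-0.0286,-0.0031,0,0,0,0],[0,0,0,0,0,0,0]]]'

```text
time: 29.4
tcp_pos: [0.4243, -0.1748, 0.2629]
tool_rot: [-0.001, 0.649, 0.761, 0.0]
force: [0.8, -0.5, 0.2]
width: 0.0005
grasp_force: 0.0
```

```bash
python3 chk.py .4308,-.2134,.081,.079 .4092,.159,.058,.064
python3 - <<'E'
from h import *
for cam in("top","scene"):
    im,d,P,K,V=snap(cam);W=P.reshape(-1,3)
    for n,x,y,h in(("S",.4092,.159,.058),):
        Q=W-[x,y,h];f=Q[(abs(Q[:,0]+.003)<.008)&(Q[:,1]>.026)&(Q[:,1]<.055)&(Q[:,2]>-.01)&(Q[:,2]<.025)];print(cam,n,len(f),f[:,2].min().round(4),f[:,2].max().round(4))
p,R=pose();R1=Rm([0,0,-1],[.987,.16,0]);plan(p,R,R1,[.4239,-.1706,.185])
E
```

```text
top few
scene 521 plate z 0.0822 (want 0.0810) slopes [-0.     0.008] circle [ 429.8 -213.9] 82.0
top 729 plate z 0.0591 (want 0.0580) slopes [-0.005  0.003] circle [408.1 161.8] 63.9
scene 205 plate z 0.0596 (want 0.0580) slopes [-0.006  0.008] circle [408.5 157.8] 65.2
top S 32 0.0003 0.0118
scene S 7 -0.0006 0.0096
turn total [-0.0004 -0.0016  0.002 ] rows 1 each [-0.0004 -0.0016  0.002 ]
  shift tool total [ 0.0002 -0.0008  0.0783] len 0.078 to [ 0.4239 -0.1706  0.185 ]
```

Request:
carry_out --targets '[[[0,0,0,0.02,0,0,0],[0,0,0,0.02,0,0,0],[0,0,0,0.02,0,0,0],[0,0,0,0.012,0,0,0],[0,0,0,0.006,0,0,0],[0,0,0,0.003,0,0,0],[0,0,0,0.002,0,0,0],[0,0,0,0.002,0,0,0],[0,0,0,0.002,0,0,0],[0,0,0,0.002,0,0,0],[0,0,0,0.002,0,0,0],[0,0,0,0,0,0,0],[0,0,0,0,0,0,0]]]'

```text
time: 31.0
tcp_pos: [0.4246, -0.1713, 0.1722]
tool_rot: [-0.001, 0.647, 0.762, 0.001]
force: [-0.4, 0.4, 0.8]
width: 0.0002
grasp_force: 0.0
```

Request:
carry_out --targets '[[[0,0,0,0.0015,0,0,0],[0,0,0,0.0015,0,0,0],[0,0,0,0.0015,0,0,0],[0,0,0,0.0015,0,0,0],[0,0,0,0,0,0,0]]]'

```text
time: 31.5
tcp_pos: [0.4246, -0.1713, 0.166]
tool_rot: [-0.001, 0.647, 0.762, 0.001]
force: [0.3, 0.2, 0.4]
width: 0.0003
grasp_force: 0.0
```

Request:
carry_out --targets '[[[0,0,0,0.0015,0,0,0],[0,0,0,0.0015,0,0,0],[0,0,0,0.0015,0,0,0],[0,0,0,0.0015,0,0,0],[0,0,0,0,0,0,0]]]'

```text
time: 32.0
tcp_pos: [0.4245, -0.1713, 0.16]
tool_rot: [-0.001, 0.647, 0.762, 0.001]
force: [-1.2, 0.3, -1.1]
width: 0.0002
grasp_force: 0.0
```

Request:
carry_out --targets '[[[0,0,0,0.001,0,0,0],[0,0,0,0,0,0,0],[0,0,0,0,0,0,0]]]'

```text
time: 32.3
tcp_pos: [0.4246, -0.1713, 0.1592]
tool_rot: [-0.001, 0.647, 0.762, 0.001]
force: [-0.5, 0.7, -0.4]
width: -0.0002
grasp_force: 0.0
```

Request:
carry_out --targets '[[[0,0,0,0.0008,0,0,0],[0,0,0,0.0007,0,0,0],[0,0,0,0,0,0,0],[0,0,0,0,0,0,0]]]'

```text
time: 32.7
tcp_pos: [0.4247, -0.1712, 0.1579]
tool_rot: [-0.001, 0.647, 0.762, 0.001]
force: [-2.1, 1.5, 10.1]
width: -0.0
grasp_force: 4.6
```

Request:
carry_out --targets '[[[0,0,0,-0.005,0,0,0],[0,0,0,-0.02,0,0,0],[0,0,0,-0.03,0,0,0],[0,0,0,-0.03,0,0,0],[0,0,0,-0.03,0,0,0],[0,0,0,-0.03,0,0,0],[0,-0.02,0,0,0,0,0],[0,-0.03,0,0,0,0,0],[0,-0.03,0,0,0,0,0],[0,-0.03,0,0,0,0,0],[0,-0.03,0,0,0,0,0],[0,-0.03,0,0,0,0,0],[0,-0.03,0,0,0,0,0],[0,-0.03,0,0,0,0,0],[0,-0.03,0,0,0,0,0],[0,-0.03,0,0,0,0,0],[0,0,0,0,0,0,0]]]'

```text
time: 34.4
tcp_pos: [0.4708, -0.4613, 0.3012]
tool_rot: [-0.001, 0.649, 0.761, 0.0]
force: [-0.2, 0.9, -0.9]
width: -0.0001
grasp_force: 0.0
```

```bash
python3 chk.py .4308,-.2134,.081,.079 .4092,.159,.058,.064
python3 - <<'E'
from h import *
o=[]
for cam in("top","scene"):
    im,d,P,K,V=snap(cam);W=P.reshape(-1,3)
    for n,x,y,h,yd in(("S",.4085,.160,.059,(-.082,.997)),("L",.4306,-.2115,.082,(-.16,.987))):
        Q=W-[x,y,h];yy=Q[:,:2]@yd;xx=Q[:,:2]@(yd[1],-yd[0])
        f=(abs(xx)<.009)&(abs(Q[:,2])<.03)
        print(cam,n,[(a,np.round(Q[f&(yy*1000>=a)&(yy*1000<a+6),2]*1000,1).tolist()) for a in(26,32,38,44)])
        uv=K@(V@[x,y,h,1])[:3];u,v=(uv[:2]/uv[2]).astype(int);o.append(cv2.resize(im[v-28:v+28,u-38:u+38],(400,300),interpolation=2))
cv2.imwrite("pics/end.png",np.vstack([np.hstack(o[:2]),np.hstack(o[2:])]))
E
```

```text
top 1206 plate z 0.0818 (want 0.0810) slopes [-0.003  0.004] circle [ 430.4 -210.5] 78.8
scene 538 plate z 0.0821 (want 0.0810) slopes [-0.002  0.01 ] circle [ 432.6 -213.2] 82.8
top 751 plate z 0.0590 (want 0.0580) slopes [-0.003  0.005] circle [408.  161.6] 63.6
scene 216 plate z 0.0594 (want 0.0580) slopes [-0.     0.011] circle [408.5 156.9] 69.0
top S [(26, [3.5, 6.9, 4.7, 1.0, 2.6]), (32, [2.5, 0.3, 6.8, 1.0, 2.6, 6.7, 3.7, 7.5, 5.5, 6.4]), (38, [5.6, 7.5, 3.0, 6.3, 3.5, 2.6, 7.4]), (44, [5.5, -2.9, 10.4, 4.9, 4.0, 0.5, 4.3, 9.3, 6.5])]
top L [(26, [5.2, 5.2, -0.7, 6.2, 2.8, 2.6, 7.4, 5.0, 2.8]), (32, [5.8, 4.5, 1.6, 4.6, 8.4, 6.3, 6.9, 6.0, 5.7]), (38, [2.1, 6.9, 4.6, 3.6, 6.5, 5.3, 1.3, 5.5]), (44, [4.7, 0.5, 2.6, 5.9, 0.2, 5.0, 1.8, 0.3])]
scene S [(26, []), (32, [7.0, 3.4]), (38, [5.7, 2.3]), (44, [3.8])]
scene L [(26, [5.5, 2.5, 2.1]), (32, [4.9, 5.2, 3.2, 2.4, 0.6]), (38, [2.9, -1.3]), (44, [6.0, 1.8, 2.2, 1.5])]
```

View pics/end.png

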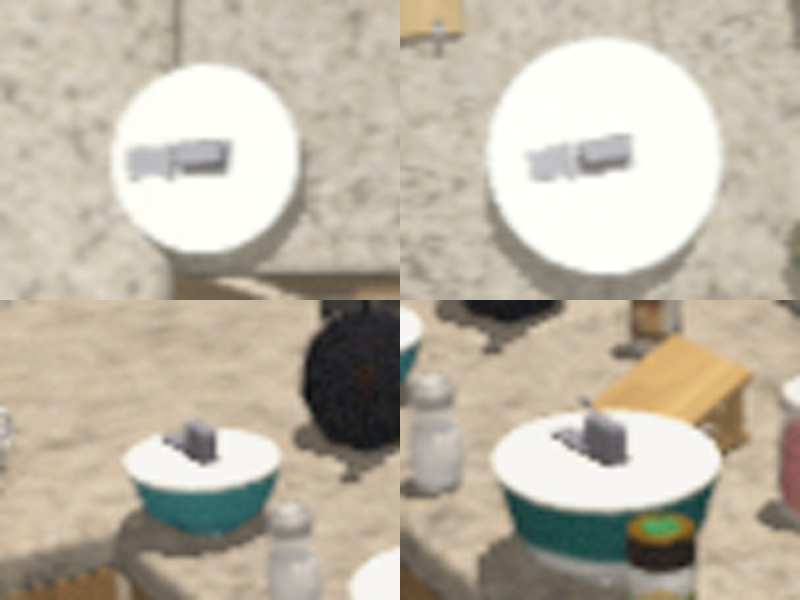

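Both flaps lie flat on the lids and both lids sit level and centred. The flaps show left of the knobs in the top crops, at about (150,160) and (550,165). I am handing in.

```bash
python3 -c "
from plant import workorder
print(workorder.close_job())"
```

```text
the job is handed in; nothing more can be done
None
```

Both lids are seated level on their bowls with both vent flaps pressed shut, as far as the final camera check shows; I handed the job in at about 35 s of the 69 s allowed, and no verdict came back.

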